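# Index the sample carriage under the microscope

### The arm

A 6-joint arm with a two-finger parallel gripper is mounted at the origin on the work surface. World frame = base frame: x ahead of the robot, y to its left, z up, the work surface at z = 0. Lengths are in m, angles in rad, forces in N, time in s.
With the tool pointing down it reaches from about 0.425 to 0.95 m from the base axis. Payload 14.7 kg.
Tool frame: the origin (TCP) lies at the very end of the fingers, on their centre line; the grasp point (between the pads) lies 19 mm behind it; z points along the fingers, y is the line along which they close (so a half turn about z gives the same grasp; the last joint's range is limited). The gripper opens to 85 mm and grips with 20 to 120 N. Pads are 22 mm wide; open, the fingers measure 114 mm over their backs; the gripper's body (76 mm by 85 mm) begins 54 mm behind the grasp point. The pads swing forward as they close: fully open they stand 13 mm farther back than shut.
Start: joints at [1.197, 0.48, 1.596, -0, 1.065, -0.047], TCP at [0.209, 0.616, 0.231] pointing down, gripper open.
Joint ranges: [-2.75, 2.75], [-0.82, 2.05], [0.23, 2.67], [-1.56, 4.7], [0.09, 2.69], [-2.92, 2.92]. Speed limits (rad/s): [1.89, 1.89, 2.39, 3.01, 3.01, 3.01].

### API

Orientations are given as a 3x3 rotation matrix whose columns are the frame's x, y, z axes.
In Python, from bench import robot, viewer, workorder, nets gives the robot as it stands.
- The arm moves only by the tool move_arm, never from a script. Its argument "increments" is a list of rows, each a list of 5 numbers: the opening, from 0 (shut) to 1 (fully open), then the shift along the tool's x, y, z in m, then the turn about the tool's z in units of 6 degrees (1.0 is 6 degrees). A call has 1 to 20 rows; each row shifts and turns the commanded pose from where the row before left it, along the tool's axes as they then stand; what a row does not reach is not made up. A row lasts 1/12 s, in which the tool goes at most 41.7 mm and 7.16 degrees, less where a joint would pass 70% of its speed; a pose out of reach is approached as far as the arm can. A call is refused whole if a number of a shift passes 0.0417 or a number of a turn 1, either way. A call with a gripper value outside its range is refused whole. The fingers move at their own pace and stop on an object; "force" is the grip in N (left out, the last holds). Time passes only in rows, so rows that do not move let the fingers close. It gives the time, the measured TCP pose, the force, the opening and the grip force at its end, in the units of the state.
- robot.get_obs(): the state, without advancing time (a new reading comes with each control period).
- viewer.capture(name): name is "scene" or "top"; returns a dict with "img" (420x560x3 uint8, red, green, blue), "range_z" (420x560 float32, m along the optical axis (not along the pixel's ray), 0 where there is no reading), "K" (3x3 intrinsics, pixels), "rvec" (rotation vector, rad) and "tvec" (3), from world to camera coordinates, as OpenCV has them. Camera axes: x right, y down, z forward; pixel columns grow to the right and rows downward; lengths in m; the calibration is good to about 2 mm. A picture is of the moment at which its call begins.
- workorder.job_done(): hands the job in; it is judged then, once.
Trained networks look in a picture, given as the dict that the camera call returned (one of the last four; its "shot" number tells which), for a name from the list of things; names that differ only in an ending like _2 or _b are one class to them, and where a whole thing is asked for, a point or a joint stands for the part that bears it (a point fixed in the world has none). Each returns a list of dicts, best first, with "conf" (0 to 1); they miss things now and then, are a little off and sometimes report something else, mostly with a low value. They report only what shows in the picture. A call takes as long as a camera call.
- nets.silhouettes(label, picture): "pixels" (420x560 bool, what is visible of it) and "extent" ([centre column, centre row, width, height] in pixels, round what is visible of it).
The state is a dict: "time": time; "joints": joint angles; "joint_vel": joint speeds; "effort": joint torques, N m; "ee_pos": TCP position; "tool_rot": TCP orientation; "contact_force": force on the tool from outside, world axes, zero at the start; "moment": the same for the moment, N m; "grip_width": finger opening in m; "grip_force": force on a finger pad.
Only numpy, scipy, OpenCV 4.12 (cv2) and the standard library are available. Lean on these libraries where they do the work, as an engineer would, in place of code of your own. Each camera call takes 0.05 s, during which the arm holds its last target. There are 200 camera calls.

### The job

Bring the sample under the microscope: lift the carriage's spring-loaded release bar and keep it up while you slide the carriage across, then let the bar go so that its tooth drops fully home in the strip's notch nearest the lens, feeling for that notch with small gentle slides if the tooth is left standing on the strip. Do not ram or force the tooth against the strip or let the carriage shoot along, keep the sample in its tray, and leave the other things on the bench where they are.

Things in the scene. Friction and masses are not known exactly. Their poses are not given: they have to be found in the camera images.
- rail: fixed slide rail: steel base plate 172 x 340 x 8 mm with an aluminium guide on it. Origin on the bench under the guide's centre; +x points away from the robot, +y along the rail (to the left), z up. A notched steel strip stands parallel to the guide on its robot side
- strip_line (a point): point on the rail's cross centre line, at the strip's top. Strip: 16 mm wide, flat top 40 mm above the bench, a 54 mm parking slot at its middle and each side of it square notches 10 mm long at 50, 90, 130 mm from its middle. It is clamped through slotted holes: its true middle lies up to 12 mm either way along the rail from this point, not reported, to be felt or seen
- carriage (a joint): position (m) of the carriage along the rail's +y, 0 at the rail's centre, travel -0.135 to 0.135; sliding takes about 1 N, 1 to 2 N more while the tooth rubs on the strip. An aluminium plate 110 x 80 mm, 34 to 44 mm above the bench, with a white square tray. Starts within 10 mm of 0 with the tooth down in the parking slot
- tray (a point): centre of the tray's floor on the carriage, 47 mm above the bench, 12 mm to +x of the carriage's middle; inside 62 x 62 mm, rim 9 mm high
- release_bar (a joint): angle (rad) of the release bar, grows as its handle is lifted: 0 fully down, firm stop at 0.15. The bar points from the carriage to the robot (rail's -x); hinge along y, 45 mm to -x of the carriage's middle, 50 mm above the bench. Tooth standing on the strip: about 0.075; clear of it above 0.09. The spring takes 4 to 5 N at the handle and snaps the bar down when released
- tooth (a point): middle of the underside of the bar's tooth, 65 mm from the hinge; the tooth is 8 mm long along the rail and, bar down, reaches 5 mm below the strip's top. It rides on the strip's flat top and drops by itself where a notch is under it
- bar_grip (a point): grip point in the middle of the black handle at the free end of the release bar, 125 mm from its hinge, 50 mm above the bench when down (19 mm higher fully lifted). The handle is 50 mm long (x), 14 mm wide (y), 18 mm tall, free all round, to be pinched across y from above
- lens (a point): underside centre of the stereo microscope's lens, 52 mm across, 150 mm above the bench, over the line that the tray travels along; axes as the rail's. The microscope is white with two black eyepieces; its column is 150 mm behind the lens. It stands 88 to 92 mm to the left or to the right of the rail's centre, the nearest notch within 14 mm of it
- gauge_stand: the other stand over the rail, with a round dial gauge, on the side without the microscope; origin on the bench under its stylus; not used
- sample: dark grey lump about 44 mm across, 22 mm tall, 70 to 140 g, lying loose in the tray; origin under its middle
- jar: small amber glass jar, 36 mm across, 55 mm tall, standing behind the rail between the two stands; leave alone
- rock_a: grey broken-carbide lump about 54 mm across, 26 mm tall, beyond the rail's right end; leave alone
- rock_b: grey broken-carbide lump about 46 mm across, 24 mm tall, beyond the rail's right end; leave alone
- gauge_block: steel block 35 x 50 x 20 mm, beyond the rail's left end; leave alone
- hammer: hammer lying on the bench at the left; origin under its middle; leave alone
- socket: upright steel tube 38 mm across, 70 mm tall, at the right; leave alone
- brush: brush lying on the bench at the right; leave alone

How it is judged:
On the way, in this order (a step that is already met when the one before it is completed fails the run):
1. the release bar is lifted clear of the strip (value of joint release_bar above 0.09 rad), for 0.1 s.
2. the carriage has been brought under the lens (tray within 16 mm of it along the rail) (y of tray in the frame of lens between -0.016 and 0.016 m), for 0.1 s.
At the end, for the whole second after the job is handed in: the release bar is fully down (under 0.02 rad) with its tooth in the notch nearest the lens, so the tray's centre is within 16 mm of the lens along the rail; the carriage is at rest and the sample lies in the tray (all of step 2 and value of joint release_bar below 0.02 rad and velocity of joint carriage between -0.005 and 0.005 m/s and distance between sample and tray below 0.025 m); the robot touches nothing.
It fails at once if the tooth is rammed or forced against the strip with over 25 N (contact force between release_bar and rail above 25 N).
It fails at once if the carriage shoots along at over 0.3 m/s (velocity of joint carriage above 0.3 m/s or velocity of joint carriage below -0.3 m/s).
It fails at once if the sample leaves the tray (not (distance between sample and tray below 0.025 m)).
It fails at once if something else on the bench is moved by over 20 mm (distance of any of jar, rock_a, rock_b, gauge_block, hammer, socket, brush from where it was at the start of the episode above 0.02 m).
It also fails if it takes over 64 s, if anything falls off the work surface, if the arm or the gripper's body presses on something with over 40 N, if the wrist force passes 120 N, or if a joint passes its speed limit or range.

## Working session

There is one attempt and no reset: what is moved stays moved. The work goes in short steps, Python scripts to look and compute and a tool call to move; the robot and the scene stay as the last step left them, time stands still between calls to the robot, and variables do not carry over. Pictures are saved under pics/ and viewed, at most 10 in all, crops included, and the job is handed in when it is done.

Besides the shell and the picture viewer there is one more tool, called after "Request:" by a JSON object that holds its "op" and its "data". move_arm: Moves the arm, as the interface text tells. Its arguments: {"type":"object","properties":{"increments":{"type":"array"},"force":{"type":"number"}},"required":["increments"]}

```bash
mkdir -p pics
cat > h.py <<'E'
import numpy as np, cv2
from bench import robot, viewer, workorder, nets
def cap(n): return viewer.capture(n)
def save(p,f): cv2.imwrite('pics/'+f,cv2.cvtColor(p['img'],cv2.COLOR_RGB2BGR))
def cloud(p):
    z=p['range_z']; v,u=np.mgrid[:z.shape[0],:z.shape[1]]; K=p['K']
    c=np.stack([(u-K[0,2])/K[0,0]*z,(v-K[1,2])/K[1,1]*z,z],-1)
    R=cv2.Rodrigues(np.array(p['rvec'],float))[0]
    return (c-np.ravel(p['tvec']))@R
E
python3 - <<'E'
from h import *
o=robot.get_obs(); print(o['ee_pos'],o['tool_rot'],o['time'])
for n in('top','scene'):
    p=cap(n); save(p,n+'0.png'); C=cloud(p)
    for l in ['rail','carriage','tray','release_bar','bar_grip','lens','gauge_stand','sample','jar']:
        for r in nets.silhouettes(l,p)[:2]:
            m=r['pixels']&(p['range_z']>0); q=C[m]
            print(n,l,round(r['conf'],2),np.round(r['extent']),np.round(np.median(q,0),3),np.round(np.percentile(q,2,0),3),np.round(np.percentile(q,98,0),3)) if len(q) else print(n,l,r['conf'])
E
```

```text
[0.20849369 0.61521211 0.2306668 ] [[-9.47056554e-01  3.21066459e-01 -4.61744032e-04]
 [ 3.21066784e-01  9.47055846e-01 -1.15974913e-03]
 [ 6.49408391e-05 -1.24659868e-03 -9.99999221e-01]] 0.0
top rail 0.61 [254. 196. 134.  80.] [0.625 0.004 0.011] [ 0.547 -0.148  0.003] [0.718 0.181 0.048]
top carriage 0.92 [249. 204.  29.  92.] [0.656 0.023 0.047] [ 0.505 -0.011  0.038] [0.728 0.068 0.062]
top carriage 0.73 [336. 161.  19.  21.] [ 0.733 -0.207  0.02 ] [ 0.712 -0.233  0.001] [ 0.758 -0.186  0.028]
top tray 0.8 [249. 204.  34.  94.] [0.655 0.02  0.048] [ 0.499 -0.011  0.033] [0.729 0.068 0.062]
top tray 0.47 [336. 162.  20.  19.] [ 0.733 -0.206  0.022] [ 0.713 -0.226  0.01 ] [ 0.756 -0.186  0.028]
top release_bar 0.5 [252. 223.  11.  55.] [0.558 0.012 0.056] [0.494 0.    0.05 ] [0.63  0.026 0.062]
top bar_grip 0.5 [254. 224.  19.  57.] [0.568 0.012 0.056] [ 0.491 -0.002  0.005] [0.633 0.029 0.062]
top lens 0.96 [279. 124.  42. 103.] [ 0.752 -0.052  0.274] [ 0.669 -0.093  0.018] [0.889 0.003 0.334]
top gauge_stand 0.73 [211. 130.  46.  89.] [0.796 0.122 0.039] [0.667 0.082 0.004] [0.8
[... 639 characters left out ...]
64 [297. 241.   4.  43.] [0.575 0.014 0.055] [ 0.502 -0.     0.047] [0.636 0.027 0.06 ]
scene lens 0.93 [252. 272.  47. 172.] [ 0.851 -0.041  0.194] [ 0.695 -0.093  0.012] [0.892 0.003 0.332]
scene lens 0.66 [198. 289.  20.  17.] [ 0.743 -0.203  0.02 ] [ 0.719 -0.225  0.003] [ 0.759 -0.185  0.027]
scene gauge_stand 0.71 [336. 289.  49. 150.] [0.833 0.129 0.043] [0.674 0.084 0.003] [0.871 0.181 0.322]
scene sample 0.46 [295. 273.  16.  13.] [0.698 0.023 0.064] [0.682 0.006 0.054] [0.709 0.04  0.07 ]
scene jar 0.94 [296. 317.  17.  25.] [0.802 0.045 0.043] [0.779 0.028 0.004] [0.809 0.06  0.057]
scene jar 0.35 [394. 280.  26.  18.] [0.639 0.267 0.019] [ 0.613  0.242 -0.001] [0.654 0.294 0.022]
```

Run:
```python
from h import *
p=cap('top'); i=cv2.cvtColor(p['img'],cv2.COLOR_RGB2BGR)
cv2.imwrite('pics/t1.png',cv2.resize(i[60:270,150:400],None,fx=2.8,fy=2.8,interpolation=cv2.INTER_CUBIC)[:600])
C=cloud(p); z=C[...,2]
# bar axis, plate edges
m=nets.silhouettes('release_bar',p)[0]['pixels']&(abs(z-.057)<.012)&(C[...,0]<.63)
q=C[m][:,:2]; c=q.mean(0); w,v=np.linalg.eigh(np.cov(q.T)); print('bar',c,v[:,1],np.degrees(np.arctan2(*(v[:,1]*np.sign(v[0,1]))[::-1])))
# strip top points
s=(abs(z-.040)<.006)&(C[...,0]>.53)&(C[...,0]<.63)&(abs(C[...,1]-.015)<.2)
q=C[s][:,:2]; print('strip',len(q)); l=cv2.fitLine(q.astype(np.float32),cv2.DIST_HUBER,0,.01,.01).ravel(); print(l)
# microscope head / lens: upper pts
for L in('lens','gauge_stand'):
    r=nets.silhouettes(L,p)[0]['pixels']
    for a,b in((.0,.03),(.1,.16),(.16,.22),(.22,.28),(.28,.4)):
        q=C[r&(z>a)&(z<b)]
        if len(q): print(L,a,b,len(q),q.min(0).round(3),q.max(0).round(3))
# base plate corners
b=(z>.004)&(z<.014)&(C[...,0]>.5)&(C[...,0]<.78)&(abs(C[...,1]-.015)<.25)
k=cv2.morphologyEx(b.astype(np.uint8),cv2.MORPH_OPEN,np.ones((3,3)))
n,lab,st,_=cv2.connectedComponentsWithStats(k); 
for j in range(1,n):
    if st[j,4]>150: q=C[lab==j][:,:2].astype(np.float32); print(st[j],cv2.minAreaRect(q),q.min(0),q.max(0))
```

```text
bar [0.5560184  0.01110966] [-0.98909383 -0.14728676] 8.469723025206493
strip 576
[ 0.14017291 -0.990127    0.57221514 -0.01906922]
lens 0.0 0.03 366 [ 0.769 -0.088  0.   ] [0.926 0.011 0.03 ]
lens 0.16 0.22 3 [ 0.665 -0.062  0.217] [ 0.847 -0.039  0.22 ]
lens 0.22 0.28 1471 [ 0.664 -0.101  0.22 ] [ 0.869 -0.012  0.28 ]
lens 0.28 0.4 1154 [ 0.705 -0.094  0.28 ] [ 0.861 -0.017  0.34 ]
gauge_stand 0.0 0.03 1112 [0.727 0.074 0.   ] [0.917 0.209 0.03 ]
gauge_stand 0.1 0.16 53 [0.811 0.121 0.1  ] [0.829 0.135 0.16 ]
gauge_stand 0.16 0.22 526 [0.663 0.083 0.162] [0.827 0.141 0.22 ]
gauge_stand 0.22 0.28 278 [0.665 0.088 0.22 ] [0.829 0.144 0.28 ]
gauge_stand 0.28 0.4 200 [0.81  0.121 0.28 ] [0.835 0.146 0.326]
[ 254  185   63   33 1193] ((0.6258562803268433, -0.06890732049942017), (0.07180077582597733, 0.17060521245002747), 8.230627059936523) [ 0.5796931  -0.15629043] [0.6694017  0.01532161]
[ 193  195   58   39 1179] ((0.5907530188560486, 0.10316450148820877), (0.09290529787540436, 0.15482355654239655), 9.65108871459961) [0.53426397 0.02565611] [0.6406747  0.18520334]
```

View pics/t1.png

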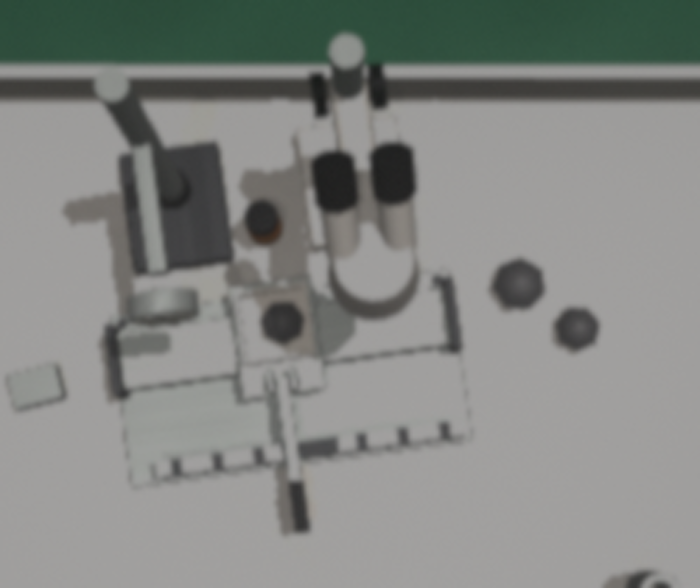

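View pics/scene0.png

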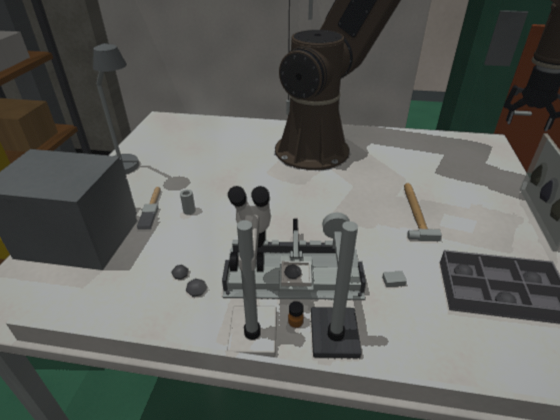

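```bash
cat >> h.py <<'E'
def proj(p,X): return cv2.projectPoints(np.asarray(X,float).reshape(-1,1,3),np.array(p['rvec'],float),np.array(p['tvec'],float),p['K'],None)[0][:,0]
def ray(p,u,v,z):
    R=cv2.Rodrigues(np.array(p['rvec'],float))[0]; c=-R.T@np.ravel(p['tvec']); d=R.T@np.linalg.inv(p['K'])@[u,v,1]
    return c+d*(z-c[2])/d[2]
E
python3 - <<'E'
from h import *
p=cap('top')
f=lambda a,b,z: ray(p,150+(a+.5)/2.8-.5,60+(b+.5)/2.8-.5,z)
N=np.array([f(a,b,.04) for a,b in((445,430),(403,436),(362,441),(258,455),(217,461),(176,466))])
print(N.round(4)); 
d=N[-1]-N[0]; th=np.arctan2(-d[0],d[1]); print('yaw',np.degrees(th),np.linalg.norm(d))
ex=np.array([np.cos(th),np.sin(th)]); ey=np.array([-ex[1],ex[0]])
m=N.mean(0)[:2]; g=cv2.cvtColor(p['img'],cv2.COLOR_RGB2GRAY).astype(np.float32)
t=np.arange(-.16,.161,.001); prof=0
for o in (-.004,-.002,0,.002,.004):
    X=np.c_[m+np.outer(t,ey)+o*ex,np.full(len(t),.04)]; P=proj(p,X).astype(np.float32)
    prof=prof+cv2.remap(g,P[:,:1],P[:,1:],cv2.INTER_LINEAR).ravel()/5
for c in(-.13,-.09,-.05,.05,.09,.13):
    k=abs(t-c)<.012; w=np.clip(np.percentile(prof[k],85)-prof[k],0,None); print(c,(w*t[k]).sum()/w.sum())
ends=[f(115,362,.03),f(450,313,.03)]
for nme,X in(('endL',ends[0]),('endR',ends[1]),('baseL',f(133,485,.008)),('baseR',f(470,438,.008)),('hand_near',f(302,531,.059)),('hand_far',f(294,482,.059)),('sample',f(282,322,.065)),('head',f(373,312,.22)),('barhinge',f(281,385,.056))):
    r=np.array(X[:2])-m; print(nme,X.round(4),'rail', (r@ex).round(4),(r@ey).round(4))
C=cloud(p)
for L in('lens','tray','carriage','release_bar'):
    s=nets.silhouettes(L,p)[0]['pixels']; q=C[s]; r=(q[:,:2]-m)
    if L=='lens':
        k=(q[:,2]>.2)&(r@ex<.16)
    else: k=q[:,2]>.03
    print(L,np.percentile(r[k]@ey,[1,50,99]).round(4),np.percentile(r[k]@ex,[1,50,99]).round(4),q[k][:,2].max())
    if L=='lens':
        for a in np.arange(.08,.16,.01):
            kk=k&(abs(r@ex-a)<.005); print(a,np.percentile(r[kk]@ey,[1,99]).round(4),q[kk][:,2].mean())
print(m,ex)
E
```

```text
[[ 0.5883 -0.134   0.04  ]
 [ 0.5823 -0.0937  0.04  ]
 [ 0.5773 -0.0544  0.04  ]
 [ 0.5632  0.0455  0.04  ]
 [ 0.5572  0.085   0.04  ]
 [ 0.5521  0.1244  0.04  ]]
yaw 7.981789440665349 0.26095900090298124
-0.13 -0.13017991958930875
-0.09 -0.08994661335418236
-0.05 -0.04977591594030214
0.05 0.05001146521945842
0.09 0.08995933377450144
0.13 0.13025533838953568
endL [0.6537 0.1869 0.03  ] rail 0.1094 0.178
endR [ 0.7032 -0.139   0.03  ] rail 0.1131 -0.1517
baseL [0.5346 0.1717 0.008 ] rail -0.0107 0.1794
baseR [ 0.5831 -0.1605  0.008 ] rail -0.0088 -0.1563
hand_near [0.4906 0.0016 0.059 ] rail -0.0779 0.0171
hand_far [0.5368 0.0095 0.059 ] rail -0.031 0.0185
sample [0.6879 0.0219 0.065 ] rail 0.1204 0.0098
head [ 0.6713 -0.0637  0.22  ] rail 0.092 -0.0727
barhinge [0.6291 0.0229 0.056 ] rail 0.0623 0.019
lens [-0.1097 -0.0749 -0.0413] [0.0847 0.1254 0.1594] 1.2539701481810877
0.08 [-0.081 -0.072] 0.22448891895670164
0.09 [-0.0981 -0.0535] 0.25189877359221746
0.09999999999999999 [-0.106  -0.0466] 0.26680836680589265
0.10999999999999999 [-0.1093 -0.0422] 0.27033491992952746
0.11999999999999998 [-0.1088 -0.04  ] 0.2721672431779375
0.12999999999999998 [-0.1088 -0.0413] 0.27537847963230677
0.13999999999999996 [-0.1098 -0.0413] 0.2838371133150407
0.14999999999999997 [-0.1109 -0.0413] 0.29483616597830636
tray [-0.021   0.0189  0.0575] [-0.0751  0.0871  0.1626] 1.2539701481810877Traceback (most recent call last):
  File "<stdin>", line 20, in <module>
IndexError: list index out of range
```

Request:
{"op": "move_arm", "data": {"increments": [[1, 0, 0, 0, -0.89], [1, 0, 0, 0, -0.89], [1, 0, 0, 0, -0.89], [1, 0, 0, 0, -0.89], [1, 0, 0, 0, -0.89]], "force": 30}}

```text
time: 1.82
ee_pos: [0.2086, 0.6156, 0.2313]
tool_rot: [[-0.99, -0.143, -0.0], [-0.143, 0.99, -0.0], [0.0, -0.0, -1.0]]
contact_force: [-0.1, 0.0, -0.7]
grip_width: 0.0852
grip_force: 0.0
```

Request:
{"op": "move_arm", "data": {"increments": [[1, -0.012, -0.0358, 0, 0], [1, -0.012, -0.0358, 0, 0], [1, -0.012, -0.0358, 0, 0], [1, -0.012, -0.0358, 0, 0], [1, -0.012, -0.0358, 0, 0], [1, -0.012, -0.0358, 0, 0], [1, -0.012, -0.0358, 0, 0], [1, -0.012, -0.0358, 0, 0], [1, -0.012, -0.0358, 0, 0], [1, -0.012, -0.0358, 0, 0], [1, -0.012, -0.0358, 0, 0], [1, -0.012, -0.0358, 0, 0], [1, -0.012, -0.0358, 0, 0], [1, -0.012, -0.0358, 0, 0], [1, -0.012, -0.0358, 0, 0], [1, -0.012, -0.0358, 0, 0], [1, -0.012, -0.0358, 0, 0], [1, -0.012, -0.0358, 0, 0], [1, 0, 0, 0, 0], [1, 0, 0, 0, 0]]}}

```text
time: 3.48
ee_pos: [0.5126, 0.0056, 0.2312]
tool_rot: [[-0.991, -0.136, 0.0], [-0.136, 0.991, -0.0], [-0.0, -0.0, -1.0]]
contact_force: [0.4, 0.6, 0.6]
grip_width: 0.0853
grip_force: 0.0
```

Request:
{"op": "move_arm", "data": {"increments": [[1, 0, 0, 0.025, 0], [1, 0, 0, 0.025, 0], [1, 0, 0, 0.025, 0], [1, 0, 0, 0.025, 0], [1, 0, 0, 0.025, 0], [1, 0, 0, 0.02, 0], [1, 0, 0, 0.015, 0], [1, 0, 0, 0.013, 0], [1, 0, 0, 0.013, 0], [1, 0, 0, 0.012, 0], [1, 0, 0, 0, 0], [1, 0, 0, 0, 0]]}}

```text
time: 4.48
ee_pos: [0.5113, 0.0083, 0.0332]
tool_rot: [[-0.99, -0.14, -0.001], [-0.14, 0.99, 0.0], [0.001, 0.0, -1.0]]
contact_force: [-0.2, 0.2, 0.1]
grip_width: 0.0853
grip_force: 0.0
```

Run:
```python
from h import *
o=robot.get_obs(); print(o['ee_pos'],o['contact_force'])
for n in('scene','top'):
    p=cap(n); u,v=proj(p,[[.512,.006,.05]])[0]; print(u,v)
    i=cv2.cvtColor(p['img'],cv2.COLOR_RGB2BGR); u,v=int(u),int(v)
    a=cv2.resize(i[max(v-50,0):v+50,u-65:u+65],None,fx=3,fy=3,interpolation=cv2.INTER_CUBIC)
    b=a if n=='scene' else np.hstack([b,a])
cv2.imwrite('pics/g1.png',b)
```

```text
[0.51127684 0.00827638 0.0331912 ] [-0.18023309  0.15979008  0.11594492]
295.6016459536908 225.73403553165812
256.1182582138894 241.24130459493085
```

View pics/g1.png

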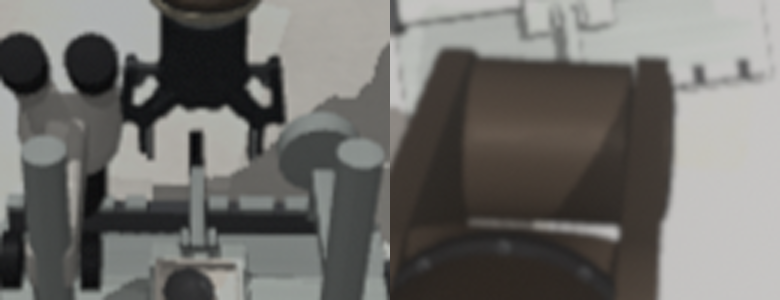

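The left half shows the black handle at (196,150) between the open fingers at about (150,145) and (250,145), roughly centred. The right half is blocked by the arm. Closing now.

Request:
{"op": "move_arm", "data": {"increments": [[0.6, 0, 0, 0, 0], [0.4, 0, 0, 0, 0], [0.3, 0, 0, 0, 0], [0.2, 0, 0, 0, 0], [0.1, 0, 0, 0, 0], [0.1, 0, 0, 0, 0], [0.05, 0, 0, 0, 0], [0.05, 0, 0, 0, 0], [0.05, 0, 0, 0, 0], [0.05, 0, 0, 0, 0], [0.05, 0, 0, 0, 0], [0.05, 0, 0, 0, 0]], "force": 30}}

```text
time: 5.58
ee_pos: [0.512, 0.0074, 0.0334]
tool_rot: [[-0.99, -0.139, 0.0], [-0.139, 0.99, -0.0], [-0.0, -0.0, -1.0]]
contact_force: [-1.2, -1.4, 4.4]
grip_width: 0.0133
grip_force: 35.3
```

Lift 15 mm.

Request:
{"op": "move_arm", "data": {"increments": [[0.05, 0, 0, -0.002, 0], [0.05, 0, 0, -0.003, 0], [0.05, 0, 0, -0.003, 0], [0.05, 0, 0, -0.003, 0], [0.05, 0, 0, -0.003, 0], [0.05, 0, 0, -0.001, 0], [0.05, 0, 0, 0, 0], [0.05, 0, 0, 0, 0], [0.05, 0, 0, 0, 0]]}}

```text
time: 6.33
ee_pos: [0.5126, 0.0075, 0.0486]
tool_rot: [[-0.99, -0.139, 0.001], [-0.139, 0.99, 0.0], [-0.001, -0.0, -1.0]]
contact_force: [6.9, 1.3, -7.1]
grip_width: 0.0137
grip_force: 32.7
```

Run:
```python
from h import *
o=robot.get_obs(); print(o['ee_pos'],o['contact_force'],o['moment'],o['grip_width'])
p=cap('scene'); C=cloud(p)
m=nets.silhouettes('release_bar',p)
for r in m[:2]:
    q=C[r['pixels']&(C[...,2]<.1)]; print(r['conf'],len(q)); 
    if len(q):
        print(np.polyfit(q[:,0],q[:,2],1), q.min(0),q.max(0))
        ey=np.array([-.1389,.9903]); print('y in strip',np.median((q[:,:2]-[.5701,-.0045])@ey))
```

```text
[0.51264134 0.00746258 0.04860013] [ 6.85729725  1.2628072  -7.13414792] [ 0.07949451 -0.61616311  0.10714174] 0.01368614462354805
0.58 157
[-0.15416479  0.15105416] [0.50073379 0.00507849 0.04949208] [0.63763648 0.03077118 0.07549675]
y in strip 0.021119340506425544
```

Request:
{"op": "move_arm", "data": {"increments": [[0.05, -0.001, -0.002, 0, 0], [0.05, 0, -0.004, 0, 0], [0.05, 0, -0.006, 0, 0], [0.05, 0, -0.007, 0, 0], [0.05, 0, -0.007, 0, 0], [0.05, 0, -0.007, 0, 0], [0.05, 0, -0.007, 0, 0], [0.05, 0, -0.007, 0, 0], [0.05, 0, -0.007, 0, 0], [0.05, 0, -0.007, 0, 0], [0.05, 0, -0.007, 0, 0], [0.05, 0, -0.007, 0, 0], [0.05, 0, -0.007, 0, 0], [0.05, 0, -0.007, 0, 0], [0.05, 0, -0.007, 0, 0], [0.05, 0, -0.005, 0, 0], [0.05, 0, -0.004, 0, 0], [0.05, 0, -0.002, 0, 0], [0.05, 0, 0, 0, 0], [0.05, 0, 0, 0, 0]]}}

```text
time: 8.1
ee_pos: [0.528, -0.0985, 0.0484]
tool_rot: [[-0.99, -0.139, 0.0], [-0.139, 0.99, -0.0], [-0.0, -0.0, -1.0]]
contact_force: [3.8, -0.3, -7.4]
grip_width: 0.0133
grip_force: 32.9
```

Run:
```python
from h import *
o=robot.get_obs(); ey=np.array([-.1389,.9903]); print(o['ee_pos'],o['contact_force'],'strip y',(o['ee_pos'][:2]-[.5701,-.0045])@ey)
for n in('scene','top'):
    p=cap(n); X=[.5701,-.0045]+np.array([-.09*ey[0],-.09*ey[1]]); u,v=proj(p,[[*X,.05]])[0].astype(int)
    C=cloud(p)
    for L in('release_bar','carriage','sample'):
        for r in nets.silhouettes(L,p)[:1]:
            q=C[r['pixels']&(C[...,2]<.1)&(C[...,2]>.03)]; print(n,L,r['conf'],np.percentile((q[:,:2]-[.5701,-.0045])@ey,[2,50,98]).round(4))
    i=cv2.cvtColor(p['img'],cv2.COLOR_RGB2BGR)
    a=cv2.resize(i[v-50:v+50,u-65:u+65],None,fx=3,fy=3,interpolation=cv2.INTER_CUBIC)
    b=a if n=='scene' else np.hstack([b,a])
cv2.imwrite('pics/g2.png',b)
```

```text
[ 0.5280117  -0.09852872  0.04835068] [ 3.776694   -0.30262688 -7.38930835] strip y -0.08727058007114155
scene release_bar 0.45 [-0.124  -0.0615 -0.0466]
scene carriage 0.85 [-0.1222 -0.061  -0.0464]
scene sample 0.22 [0.002  0.0172 0.0324]
top release_bar 0.61 [-0.0886 -0.0855 -0.0821]
top carriage 0.78 [-0.1242 -0.0876 -0.0489]
top sample 0.39 [-0.1085 -0.0994 -0.0876]
```

View pics/g2.png

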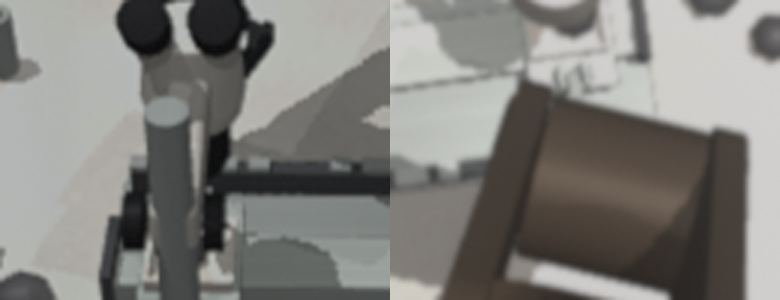

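Request:
{"op": "move_arm", "data": {"increments": [[0.05, 0, 0, 0.002, 0], [0.05, 0, 0, 0.002, 0], [0.05, 0, 0, 0.001, 0], [0.05, 0, 0, 0, 0], [0.05, 0, 0, 0, 0], [0.25, 0, 0, 0, 0], [0.25, 0, 0, 0, 0], [0.25, 0, 0, 0, 0], [0.25, 0, 0, 0, 0], [0.25, 0, 0, 0.003, 0], [0.25, 0, 0, 0.003, 0], [0.25, 0, 0, 0, 0], [0.25, 0, 0, 0, 0]]}}

```text
time: 9.58
ee_pos: [0.5275, -0.0984, 0.037]
tool_rot: [[-0.99, -0.139, -0.001], [-0.139, 0.99, 0.0], [0.001, 0.0, -1.0]]
contact_force: [-1.0, 0.2, 0.0]
grip_width: 0.0214
grip_force: 0.0
```

```bash
cat > chk.py <<'E'
from h import *
o=robot.get_obs(); ey=np.array([-.1389,.9903]); print(o['time'],o['ee_pos'],o['contact_force'],o['grip_width'],'strip y',(o['ee_pos'][:2]-[.5701,-.0045])@ey)
for n in('scene','top'):
    p=cap(n); C=cloud(p)
    for r in nets.silhouettes('release_bar',p)[:1]:
        q=C[r['pixels']&(C[...,2]<.1)&(C[...,2]>.03)]; d=q[:,:2]-[.5701,-.0045]; y=d@ey; x=d@[.9903,.1389]
        k=(abs(y-np.median(y))<.012)&(x<.055); print(n,r['conf'],k.sum(),'y',np.percentile(y[k],[2,50,98]).round(4),'slope',np.polyfit(x[k],q[k][:,2],1),x[k].min(),x[k].max())
E
python3 chk.py
```

```text
9.5833 [ 0.52754299 -0.09837425  0.03696106] [-1.02699231  0.17215288  0.03281836] 0.02135790565987327 strip y -0.08705249796978537
  return _methods._mean(a, axis=axis, dtype=dtype,
  ret = ret.dtype.type(ret / rcount)
Traceback (most recent call last):
  File "chk.py", line 7, in <module>
    k=(abs(y-np.median(y))<.012)&(x<.055); print(n,r['conf'],k.sum(),'y',np.percentile(y[k],[2,50,98]).round(4),'slope',np.polyfit(x[k],q[k][:,2],1),x[k].min(),x[k].max())
                                                                         ~~~~~~~~~~~~~^^^^^^^^^^^^^^^^
IndexError: index -1 is out of bounds for axis 0 with size 0
```

Request:
{"op": "move_arm", "data": {"increments": [[0.19, 0, 0, 0, 0], [0.19, 0, 0, 0, 0], [0.19, 0, 0, 0, 0], [0.19, 0, -0.001, 0, 0], [0.19, 0, -0.0005, 0, 0], [0.19, 0, -0.0005, 0, 0], [0.19, 0, -0.0005, 0, 0], [0.19, 0, 0, 0, 0]]}}

```text
time: 10.35
ee_pos: [0.5281, -0.1009, 0.0372]
tool_rot: [[-0.99, -0.139, -0.0], [-0.139, 0.99, 0.0], [0.0, 0.0, -1.0]]
contact_force: [0.3, 2.1, -2.3]
grip_width: 0.0164
grip_force: 1.1
```

Request:
{"op": "move_arm", "data": {"increments": [[0.19, 0, -0.0005, 0, 0], [0.19, 0, -0.0005, 0, 0], [0.19, 0, 0, 0, 0]]}}

```text
time: 10.6
ee_pos: [0.5283, -0.1021, 0.0373]
tool_rot: [[-0.99, -0.139, 0.0], [-0.139, 0.99, -0.0], [0.0, -0.0, -1.0]]
contact_force: [0.5, 0.2, -1.1]
grip_width: 0.0161
grip_force: 0.3
```

Request:
{"op": "move_arm", "data": {"increments": [[0.19, 0, -0.0005, 0, 0], [0.19, 0, -0.0005, 0, 0], [0.19, 0, 0, 0, 0]]}}

```text
time: 10.85
ee_pos: [0.5285, -0.103, 0.0373]
tool_rot: [[-0.99, -0.139, 0.0], [-0.139, 0.99, -0.0], [-0.0, -0.0, -1.0]]
contact_force: [0.1, -0.2, -0.4]
grip_width: 0.0159
grip_force: 0.1
```

Request:
{"op": "move_arm", "data": {"increments": [[0.19, 0, -0.0005, 0, 0], [0.19, 0, -0.0005, 0, 0], [0.19, 0, 0, 0, 0]]}}

```text
time: 11.1
ee_pos: [0.5286, -0.1039, 0.0373]
tool_rot: [[-0.99, -0.139, -0.0], [-0.139, 0.99, 0.0], [0.0, 0.0, -1.0]]
contact_force: [0.0, 2.7, -0.4]
grip_width: 0.0164
grip_force: 0.9
```

Request:
{"op": "move_arm", "data": {"increments": [[0.19, 0, -0.0005, 0, 0], [0.19, 0, 0, 0, 0]]}}

```text
time: 11.27
ee_pos: [0.5285, -0.104, 0.0373]
tool_rot: [[-0.99, -0.139, -0.0], [-0.139, 0.99, 0.0], [0.0, 0.0, -1.0]]
contact_force: [0.7, 6.3, 1.1]
grip_width: 0.0161
grip_force: 3.2
```

Request:
{"op": "move_arm", "data": {"increments": [[0.19, 0, -0.0005, 0, 0], [0.19, 0, 0, 0, 0]]}}

```text
time: 11.43
ee_pos: [0.5285, -0.1042, 0.0373]
tool_rot: [[-0.99, -0.139, -0.0], [-0.139, 0.99, 0.001], [0.0, 0.001, -1.0]]
contact_force: [0.0, 10.0, 1.4]
grip_width: 0.0162
grip_force: 5.4
```

Motion is blocked with the force rising, so the tooth seems to be in the notch. Back off, release and check.

Request:
{"op": "move_arm", "data": {"increments": [[0.19, 0, 0.0015, 0, 0], [0.19, 0, 0, 0, 0], [0.4, 0, 0, 0, 0], [0.6, 0, 0, 0, 0], [0.6, 0, 0, 0, 0], [0.6, 0, 0, 0, 0], [0.6, 0, 0, -0.01, 0], [0.6, 0, 0, -0.02, 0], [0.6, 0, 0, -0.03, 0], [0.6, 0, 0, -0.03, 0], [0.6, 0, 0, -0.03, 0], [0.6, 0, 0.03, -0.03, 0], [0.6, 0, 0.04, -0.02, 0], [0.6, 0, 0.04, 0, 0], [0.6, 0, 0.04, 0, 0], [0.6, 0, 0.04, 0, 0], [0.6, 0, 0.04, 0, 0], [0.6, 0, 0.04, 0, 0], [0.6, 0, 0.03, 0, 0], [0.6, 0, 0, 0, 0]]}}

```text
time: 13.1
ee_pos: [0.4865, 0.195, 0.2063]
tool_rot: [[-0.99, -0.142, 0.001], [-0.142, 0.99, 0.001], [-0.001, 0.001, -1.0]]
contact_force: [-0.4, -0.5, 0.1]
grip_width: 0.0512
grip_force: 0.0
```

```bash
python3 chk.py 2>&1 | tail -3
python3 - <<'E'
from h import *
p=cap('top'); i=cv2.cvtColor(p['img'],cv2.COLOR_RGB2BGR); C=cloud(p); ey=np.array([-.1389,.9903])
cv2.imwrite('pics/t2.png',cv2.resize(i[110:270,190:360],None,fx=3.6,fy=3.6,interpolation=cv2.INTER_CUBIC))
for r in nets.silhouettes('sample',p)[:3]: q=C[r['pixels']]; print(r['conf'],np.median(q,0),np.median((q[:,:2]-[.5701,-.0045])@ey))
E
```

```text
slices_having_nans = np.isnan(arr[-1, ...])
                                  ~~~^^^^^^^^^
IndexError: index -1 is out of bounds for axis 0 with size 0
0.49 [ 0.68954166 -0.26381475  0.01904096] -0.27307757779217556
0.45 [ 0.69094939 -0.09105098  0.06214731] -0.10282483563898817
```

View pics/t2.png

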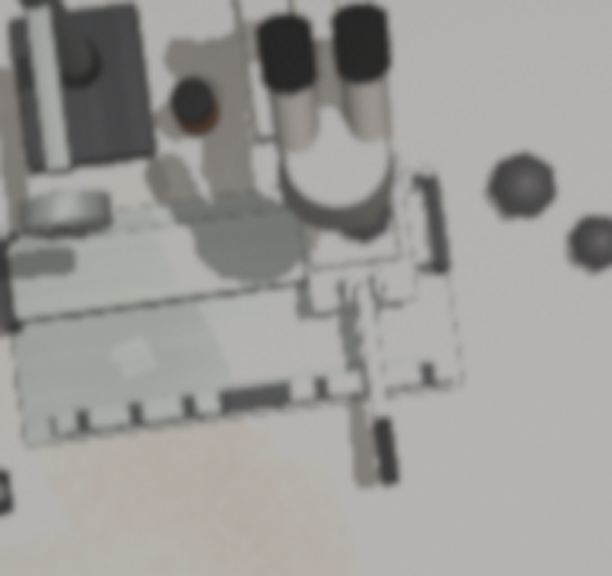

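The bar crosses the strip at about (375,380), midway between the first notch (321,387) and the third (428,373), and the sample is in the tray. Next I'll check the bar's angle in the depth image.

Run:
```python
from h import *
p=cap('top'); C=cloud(p); ex=np.array([.9903,.1389]); ey=np.array([-.1389,.9903])
d=C[...,:2]-[.5701,-.0045]; x=d@ex; y=d@ey; z=C[...,2]
k=(abs(y+.090)<.015)&(z>.045)&(z<.09)&(x<.055)&(x>-.09)
for a in np.arange(-.085,.055,.012):
    s=k&(abs(x-a)<.006)
    if s.sum(): print(a.round(3),s.sum(),np.median(z[s]).round(4),np.median(y[s]).round(4))
print(np.polyfit(x[k],z[k],1))
o=robot.get_obs();print(o['contact_force'])
```

```text
-0.073 26 0.0583 -0.0913
-0.061 23 0.0583 -0.0903
-0.049 27 0.0586 -0.0911
-0.037 22 0.0579 -0.0907
-0.025 23 0.0551 -0.0907
-0.013 19 0.0547 -0.0896
-0.001 21 0.0546 -0.0909
0.011 21 0.0552 -0.0898
0.023 20 0.0553 -0.0911
0.035 22 0.0548 -0.0898
0.047 17 0.0552 -0.0894
[-0.03460191  0.05562839]
[ 0.40260774 -0.38600629 -0.32256581]
```

```bash
python3 -c "
from h import *
print(workorder.job_done())"
```

```text
the job is handed in; nothing more can be done
None
```

I handed the job in with the tooth in the notch nearest the lens, the bar fully down, the sample in its tray and the arm clear; no verdict came back. By my measurement the tray is about 14.5 mm from the lens along the rail, close to the 16 mm limit.

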